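# Clamp the heel unit and keep the squeeze on

## Task

Turn the clamp's selector knob to the green mark, then pump the two squeeze paddles until the red sprung pad pinches the grey heel unit against the steel stop. Finish while still holding the paddles squeezed, so that the pad is pushed about a third of its travel back into the jaw: firm, but not crushing the heel unit. Work the jaw only with the paddles, do not touch the heel unit, and leave everything else on the bench where it lies.

Things in the scene. Friction and masses are not known exactly. Their poses are not given: they have to be found in the camera images.
- selector_grip (a point): Point on the vertical axis of the selector knob, half-way up its grip bar, about 99 mm above the bench; its frame turns with the knob, z up. The black grip bar is 44 mm long, 14 mm thick, 34 mm high (82 to 116 mm above the bench), and stands on a 48 mm disc over a white dial of 80 mm on a pedestal at one end of the clamp.
- selector_nose (a point): Tip of the white pointer line on top of the grip bar, 22 mm out from the knob's axis; the bar points from the axis to here.
- green_mark (a point): Green dot on the white dial, 33 mm out from the knob's axis, towards the jaw. The pointer must point to it. The three small black dots are the other detents.
- selector (a joint): Knob angle in rad, growing clockwise seen from above. Detents at 0, 0.6, 1.2 (the green mark) and 1.8; end stops just outside. It starts at 0 or 0.6. About 0.08 N m clicks it over; let go, it centres in the nearest detent. At any detent but 1.2 the paddles are locked.
- paddles_mid (a point): Fixed point midway between the two upright squeeze paddles, at the height to grip, 105 mm above the bench: x axis = line along which they close, y axis along the clamp bar to the stop. Each paddle is a steel lever topped by a black rubber roll (14 mm thick, 36 mm long along y, top at 112 mm). Over their outsides the rolls measure 66 mm at rest, 39 mm fully squeezed; both move alike.
- paddle_near: Paddle on the -x side of the clamp (lever and roll); origin at its hinge, 30 mm above the bench, 75 mm below the roll. It turns 0.18 rad about the clamp's y axis from rest to fully squeezed. The paddle springs take 2 to 3 N on each paddle; the jaw's friction 2 N more, each N of pad force 0.57 N more.
- paddle_far: The same on the +x side. A full squeeze of 27 mm over the outsides of the rolls drives the jaw up to 15 mm forward, 0.57 mm per mm (a third less against the pad's spring); the start of a squeeze, up to 12 mm, may be idle until the ratchet's next tooth is caught. Let go, the paddles spring back and the jaw stays. A full squeeze more once the pad bears can crush the heel unit.
- jaw: Sliding jaw: steel bar with an aluminium head block (34 x 20 x 46 mm) at its front; slides up to 70 mm to the stop along its own y axis. Origin on its bar's line at bench level, 55 mm behind the head's front. A friction of 3.5 N keeps it in place when the paddles are let go; a pad pushed harder than that pushes the jaw back as soon as the squeeze ends.
- jaw_front (a point): Centre of the head block's front face; when the pad is free, its face is 25 mm ahead of here.
- pad (a joint): How far the pad is pushed back into the jaw in m: 0 free (19 mm gap behind it), 0.017 all the way. Spring of 2 N per mm, so 0.006 is 12 N. More than 0.009 begins to crush the heel unit.
- pad_face (a point): Centre of the front face of the red pad (38 x 6 x 38 mm) on a brass stem in front of the jaw head, 37 mm above the bench; y axis towards the stop.
- heel_unit: Grey touring heel unit, 44 mm wide along the clamp bar, 75 mm the other way, 64 mm high, standing loose on the 12 mm base plate between pad and stop; origin under its middle, z up; two chrome pins towards the robot.
- heel_center (a point): Centre of the heel unit's body, 25 mm over its underside.
- stop_face (a point): Centre of the face, looking to the pad, of the dark steel stop (56 x 20 x 53 mm) fixed at the end of the clamp; 37 mm above the bench; y axis away from the pad.
- adapter_c (a point): Bystander: orange crampon adapter, 50 x 90 x 24 mm, at its centre.
- bumper_c (a point): Bystander: black toe bumper, 40 x 70 x 26 mm, at its centre.
- punch_c (a point): Bystander: chrome pin punch, 130 mm long, 12 mm thick, at its middle.
- driver_grip (a point): Bystander: blue screwdriver, on its handle.
- glue_c (a point): Bystander: small glue bottle, 44 mm across, 85 mm high, at its centre.
- hammer_grip (a point): Bystander: hammer, on its handle.
Mind the look-alikes: they are no part of the job. What is shaped like the heel_unit but yellow is not meant.

How it is judged:
By the outcome, as a careful person would: the job done as asked, in the order asked, and still so for the second after the job is handed in, while the arm keeps its last pose, push and grip.
It also fails if it takes over 48 s, if anything falls off the work surface, if the arm or the gripper's body presses on something with over 40 N, if the wrist force passes 120 N, or if a joint passes its speed limit or range.

## Robot

A 6-joint arm with a two-finger parallel gripper is mounted at the origin on the work surface. World frame = base frame: x ahead of the robot, y to its left, z up, the work surface at z = 0. Lengths are in m, angles in rad, forces in N, time in s.
With the tool pointing down it reaches from about 0.35 to 0.775 m from the base axis. Payload 5.5 kg.
Tool frame: the origin (TCP) lies on the centre line of the jaws, within the pads' length; the fingertips stand 11 mm ahead of it and the grasp point (between the pads) lies 8 mm behind it (env.nose_length is the distance from the TCP to the fingertips, in m); x points along the fingers, z is the direction in which the jaws open and shut, and the axes are right-handed (so a half turn about x gives the same grasp; the last joint's range is limited). The gripper opens to 85 mm and grips with 20 to 120 N. Pads are 22 mm wide; open, the fingers measure 114 mm over their backs; the gripper's body (76 mm by 85 mm) begins 54 mm behind the grasp point. The pads swing forward as they close: fully open they stand 13 mm farther back than shut.
Start: joints at [-1.321, 0.313, 0.046, 1.304, 0, 1.431], TCP at [0.219, -0.532, 0.242] pointing down, gripper open.
Joint ranges: [-2.76, 2.76], [-0.86, 1.69], [-1.03, 1.26], [-2.2, 2.34], [-1.47, 1.5], [-3.14, 3.14]. Speed limits (rad/s): [2.57, 2.57, 3.14, 3.14, 3.14, 3.14].

## Interface

Orientations are given as a unit quaternion [w, x, y, z].
In Python, from workcell import env gives the robot as it stands. The module is installed in compiled form; this text tells all that it offers.
- The arm moves only by the tool step_arm, never from a script. Its argument "moves" is a list that holds one entry, the list of rows, each a list of 7 numbers: the turn, a rotation vector about the tool's x, y, z in rad, then the shift along the tool's x, y, z in m, then the opening, from 0 (shut) to 1 (fully open). In form: [[[rx, ry, rz, tx, ty, tz, grip], ...]]. A call has 1 to 12 rows; each row is the pose to reach, as a shift and turn from the pose measured when the call began, along the tool's axes at that moment; what a row does not reach only later rows make up. A row lasts 1/10 s, in which the tool goes at most 50 mm and 8.59 degrees, less where a joint would pass 70% of its speed; a pose out of reach is approached as far as the arm can. A call with a gripper value outside its range is refused whole. The fingers move at their own pace and stop on an object; "force" is the grip in N (left out, the last holds). Time passes only in rows, so rows that repeat a pose let the fingers close. It gives the time, the measured TCP pose, the force and the opening at its end, in the units of the state.
- env.get_state(): the state, without advancing time (a new reading comes with each control period).
- env.read_camera(name): name is "scene" or "top" or "wrist"; returns (picture, depth): 384x512x3 uint8, red, green, blue; 384x512 float32, m along the optical axis (not along the pixel's ray), 0 where there is no reading.
- env.get_calibration(name): a dict with "mtx" (3x3 intrinsics, pixels), "camera_from_world" (4x4, takes a point from world to camera coordinates); the wrist camera has in their place "T_tool_cam" (4x4, takes a point from camera to tool coordinates, whose origin is the TCP and whose axes are the tool frame's). Camera axes: x right, y down, z forward; pixel columns grow to the right and rows downward; lengths in m; the calibration is good to about 2 mm. A picture is of the moment at which its call begins: read the wrist's pose just before it. get_calibration takes no time and is no camera call.
- env.hand_in(): hands the job in, once; it reports no verdict.
Trained networks look in the newest picture that a camera, given by its name, has taken for a name from the list of things; names that differ only in an ending like _2 or _b are one class to them, and where a whole thing is asked for, a point or a joint stands for the part that bears it (a point fixed in the world has none). Each returns a list of dicts, best first, with "confidence" (0 to 1); they miss things now and then, are a little off and sometimes report something else, mostly with a low value. They report only what shows in the picture. A call takes as long as a camera call. They do not tell look-alikes from the thing itself.
- env.boxes_of(camera, thing): "uv" ([column, row] in pixels, amid what is visible of it).
- env.silhouettes(camera, thing): "mask" (384x512 bool, what is visible of it) and "uv" ([column, row] in pixels, amid what is visible of it).
The state is a dict: "clock": time; "joint_pos": joint angles; "qvel": joint speeds; "tau": joint torques, N m; "tcp_pos": TCP position; "orientation": TCP orientation; "wrist_force": force on the tool from outside, world axes, zero at the start; "ft_torque": the same for the moment, N m; "finger_gap": finger opening in m.
Only numpy, scipy, OpenCV 4.12 (cv2) and the standard library are available. Lean on these libraries where they do the work, as an engineer would, in place of code of your own. Each camera call takes 0.05 s, during which the arm holds its last target.

## Working session

There is one attempt and no reset: what is moved stays moved. The work goes in short steps, Python scripts to look and compute and a tool call to move; the robot and the scene stay as the last step left them, time stands still between calls to the robot, and variables do not carry over. Pictures are saved under pics/ and viewed, and the job is handed in when it is done.

Besides the shell and the picture viewer there is one more tool, called in YAML: its name, and indented under it one key for each argument. step_arm: Moves the arm, as the interface text tells. Its arguments: {"type":"object","properties":{"moves":{"type":"array","items":{"type":"array","items":{"type":"array","items":{"type":"number"}}}},"force":{"type":"number"}},"required":["moves"]}

```bash
mkdir -p pics; cat > h.py <<'E'
import numpy as np, cv2
from workcell import env
from scipy.spatial.transform import Rotation as R
def save(n,im,s=1.5): cv2.imwrite('pics/'+n+'.png',cv2.resize(im[...,::-1],None,fx=s,fy=s,interpolation=cv2.INTER_CUBIC))
def toolT(st):
    T=np.eye(4);q=st['orientation'];T[:3,:3]=R.from_quat([q[1],q[2],q[3],q[0]]).as_matrix();T[:3,3]=st['tcp_pos'];return T
def wfc(name,st=None):
    c=env.get_calibration(name)
    return c['mtx'],(np.linalg.inv(c['camera_from_world']) if 'camera_from_world' in c else toolT(st)@c['T_tool_cam'])
def back(K,T,uv,d):
    p=np.array([(uv[0]-K[0,2])/K[0,0]*d,(uv[1]-K[1,2])/K[1,1]*d,d,1]);return (T@p)[:3]
def planez(K,T,uv,z):
    r=T[:3,:3]@np.array([(uv[0]-K[0,2])/K[0,0],(uv[1]-K[1,2])/K[1,1],1]);return T[:3,3]+r*(z-T[2,3])/r[2]
def proj(K,T,p):
    q=np.linalg.inv(T)@np.append(p,1);u=K@q[:3];return u[:2]/u[2]
def cloud(K,T,d):
    v,u=np.indices(d.shape);P=np.stack([(u-K[0,2])/K[0,0]*d,(v-K[1,2])/K[1,1]*d,d],-1);return P@T[:3,:3].T+T[:3,3]
E
python3 - <<'E'
from h import *
s=env.get_state();print(s)
for n in('scene','top','wrist'):
    im,d=env.read_camera(n);save('a_'+n,im);np.savez('a_'+n,im=im,d=d)
    print(n,env.get_calibration(n))
for n in ('scene','top'):
  for t in ('selector_grip','selector_nose','green_mark','paddles_mid','paddle_near','paddle_far','pad_face','heel_unit','stop_face','jaw_front'):
    r=env.boxes_of(n,t);print(n,t,[(np.round(x['uv']),round(x['confidence'],2)) for x in r][:3])
print(env.get_state()['clock'])
E
```

```text
{'clock': 0.0, 'joint_pos': array([-1.32060801e+00,  3.13985912e-01,  4.49540581e-02,  1.30360649e+00,
        1.21684144e-05,  1.43118688e+00]), 'qvel': array([-0.00070277, -0.00065844, -0.00068239,  0.00014289, -0.0018919 ,
        0.00103433]), 'tau': array([ 2.60449415e-04, -4.80623603e+01,  2.98534852e+01,  1.93628110e-02,
        2.23368971e-05,  3.84017170e-06]), 'tcp_pos': array([ 0.21836375, -0.5313767 ,  0.24140692]), 'orientation': array([ 0.58688466,  0.39413736,  0.58784942, -0.39326224]), 'wrist_force': array([-0.29204845,  0.25888673, -0.08649912]), 'ft_torque': array([-0.01144047,  0.02131015, -0.03080846]), 'finger_gap': 0.08544267918060337}
scene {'mtx': array([[431.68219974,   0.        , 247.13178741],
       [  0.        , 431.68219974, 193.82216274],
       [  0.        ,   0.        ,   1.        ]]), 'camera_from_world': array([[-0.85640043,  0.51625668, -0.00757264,  0.46896333],
       [ 0.36434339,  0.59387461, -0.71733315, -0.10609735],
       [-0.36583083, -0.61708346, -0.69668918,  1.77929008],
       [ 0.        ,  0.        ,  0.        ,  1.        ]]
[... 1423 characters left out ...]
.84), (array([309., 261.]), 0.83), (array([271., 234.]), 0.74)]
scene stop_face [(array([254., 203.]), 0.89), (array([239., 187.]), 0.19)]
scene jaw_front [(array([263., 214.]), 0.76)]
top selector_grip [(array([325., 219.]), 0.81), (array([427., 241.]), 0.55)]
top selector_nose [(array([326., 221.]), 0.76)]
top green_mark [(array([274., 226.]), 0.9)]
top paddles_mid []
top paddle_near []
top paddle_far [(array([216., 219.]), 0.7), (array([293., 209.]), 0.61)]
top pad_face [(array([238., 223.]), 0.4)]
top heel_unit [(array([215., 220.]), 0.7), (array([166., 231.]), 0.66), (array([196., 270.]), 0.55)]
top stop_face [(array([278., 226.]), 0.56)]
top jaw_front [(array([250., 221.]), 0.89)]
1.15
```

View pics/a_scene.png

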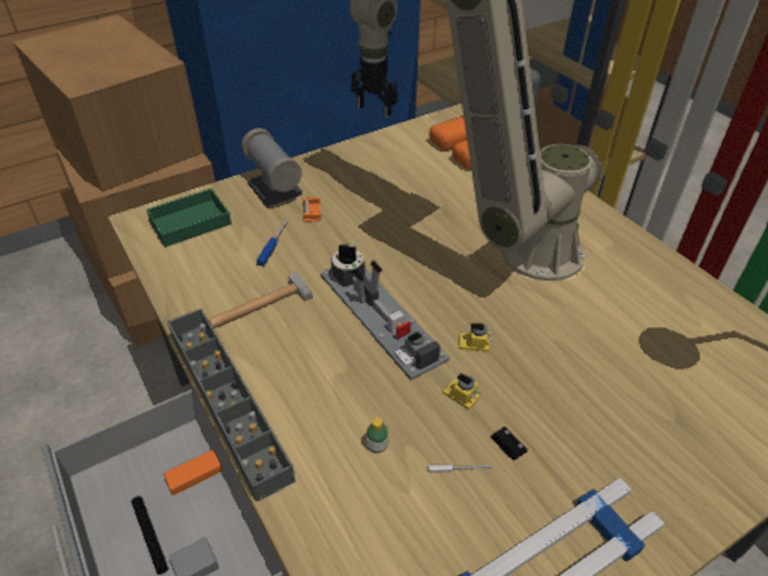

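View pics/a_top.png

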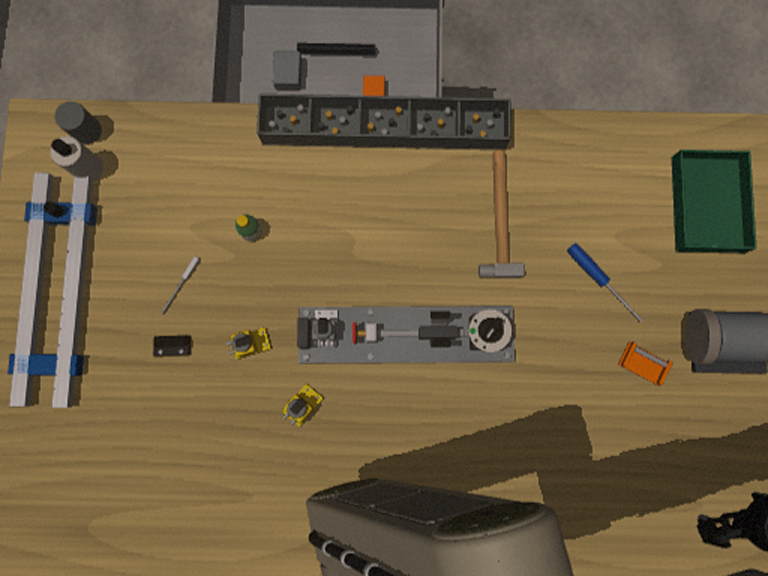

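```bash
python3 - <<'E'
from h import *
a=np.load('a_top.npz');K,T=wfc('top');P=cloud(K,T,a['d'])
c=a['im'][170:280,170:360];save('b_top',c,4)
Z=P[...,2];print(np.round(Z[195:245:3,180:350:6]*1000).astype(int))
a=np.load('a_scene.npz');save('b_scene',a['im'][130:270,190:340],4.5)
E
```

```text
[[   4   -1   -2    5   -4   -3    2   -5   -1    2    4   -1    4   -1
     3    1   -2   -4    0    0    2    0    0    0    2   -5   -2    2
     0]
 [   0    1   -3   -4   -4   -2    0   -4   -2    1    1   -2    3   -2
    -1    1   -2   -3    0    0   -2    1   -1   -3   -3   -2   -1    6
     3]
 [   0   -2   -5    0    0   -3   -3   -1    2    0    1    1   -1    1
     2   -2   -1    2   -1    2   -4    2    0    1    2    4    1    6
     0]
 [  -3    3    4    1   -2    1   -3    3    1    1    5    0    0    0
     0    0    0   -3    6   10   11   10   12    9   10   11    8   -2
     0]
 [   3   -5    0    1   16   17   22   22   13    9    8   12   18   18
     9   13   13   10    9   13   12   10   13   14   73   74   11    1
     1]
 [   0    0    3    3   17   18   21   25   12   11   11   12   10   17
    16   11   11   13  112  110   12   14   14   71   75   70   73   -2
    -5]
 [  -1    3    2    0   61   56   75   20    9   13   15   17   15   10
    11   10   12   11   73   78    9   15   15   74   83  118   73   -3
     2]
 [   3   -1    0   -4   68   70   71
[... 784 characters left out ...]
0   16   13
    11   15   10   12  109  111   16   10   12   75   71   70   74   12
    -1]
 [   3   -6   -4   -1    9   12   12   10    9   13   10    6   14   12
     9    9   13   10    9   11   14   16   14   13   77   75    8   11
     0]
 [  -2    3    2   -1   16   12    8   11    9   10   13   17   16   12
    14   10   10   13   14    7   12    9   14   17   11   14   13   13
    -2]
 [   0   -2   -2    0   16   16   14   12   13    9   14    9   13    8
    12   12   10    9    7   11   11   13   10    7   10   10   12    8
    -1]
 [   3   -3    1   -2   -1    3    0    1    4   -2    3    2   -8   -3
     0   -1    0    2   -1    1   -5    0   -1    0    1   -2    3    5
     0]]
```

View pics/b_top.png

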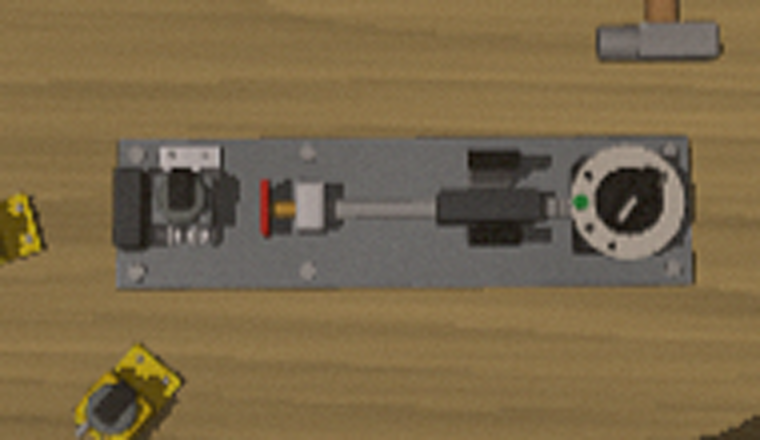

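View pics/b_scene.png

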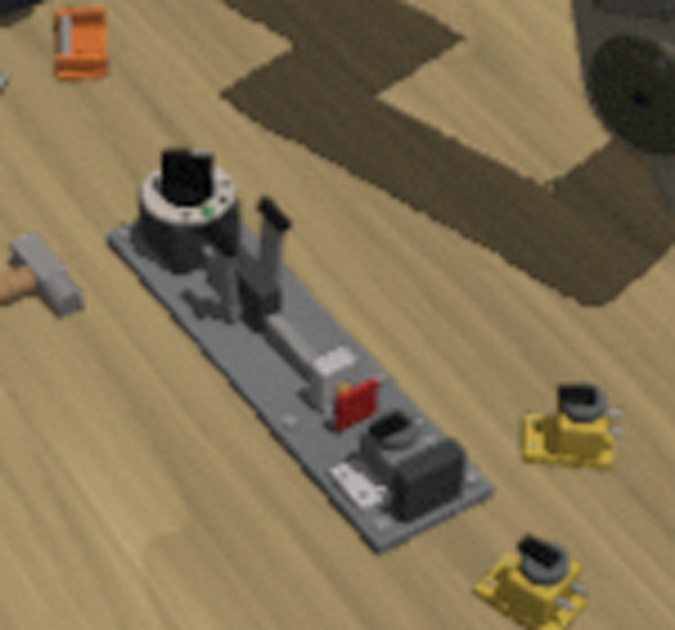

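View pics/a_wrist.png

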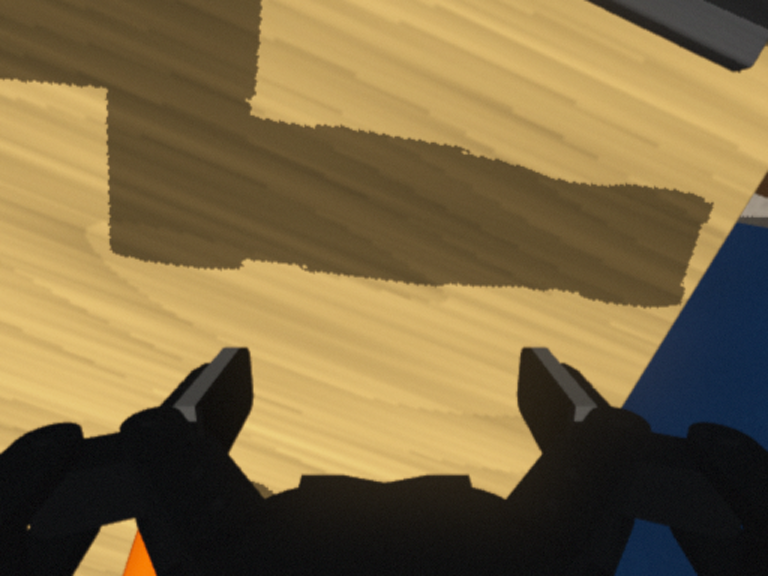

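The grey heel unit sits on the clamp at top-camera pixel (215,220). The look-alikes are two yellow heel units, at about (166,231) and (200,270), and neither is meant. The knob is at (327,220) and the green dot at about (315,221). The jaw, with its red pad at (237,222), slides left to the dark stop. The pointer looks to be at the first detent. Next I'll get the numbers.

```bash
python3 - <<'E'
from h import *
s=env.get_state();T0=toolT(s);print(np.round(T0,3))
a=np.load('a_top.npz');K,T=wfc('top');P=cloud(K,T,a['d'])
def at(u,v,z): 
    uv=(170+u/4,170+v/4);p=planez(K,T,uv,z);return np.round(p[:2],3)
for n,u,v,z in [('knob dial c',628,203,.074),('green',580,203,.074),('roll up',493,159,.112),('roll dn',495,234,.112),('pad',265,208,.056),('stop',130,207,.063),('baseL',117,215,.012),('baseR',691,215,.012),('headC',310,206,.06),('heel',182,200,.06)]: print(n,at(u,v,z))
# depth-based
Z=P[...,2]
def comp(m): return np.round([P[m].mean(0),P[m].min(0),P[m].max(0)],3)
box=np.zeros_like(Z,bool);box[195:245,190:350]=1
m=box&(Z>.1)&(np.arange(512)[None]<310);print(comp(m&(np.arange(384)[:,None]<218)),comp(m&(np.arange(384)[:,None]>218)))
m=box&(Z>.066)&(Z<.1)&(np.arange(512)[None]>310);print(comp(m))
Rt=np.array([[0,0,1],[0,1,0],[-1,0,0]]).astype(float)
for ang in(0,-1.2):
  print(R.from_matrix(T0[:3,:3].T@Rt@R.from_rotvec([ang,0,0]).as_matrix()).as_rotvec())
E
```

```text
[[ 0.     0.925  0.38   0.219]
 [-0.     0.38  -0.925 -0.532]
 [-1.     0.     0.     0.242]
 [ 0.     0.     0.     1.   ]]
knob dial c [ 0.505 -0.188]
green [ 0.504 -0.155]
roll up [ 0.529 -0.091]
roll dn [ 0.478 -0.093]
pad [0.498 0.066]
stop [0.496 0.16 ]
baseL [0.495 0.176]
baseR [ 0.503 -0.243]
headC [0.5   0.034]
heel [0.502 0.124]
[[ 0.507 -0.079  0.285]
 [ 0.377 -0.107  0.102]
 [ 0.535 -0.012  1.319]] [[ 0.467 -0.084  0.236]
 [ 0.377 -0.11   0.105]
 [ 0.483 -0.012  1.319]]
[[ 0.505 -0.185  0.076]
 [ 0.468 -0.225  0.066]
 [ 0.544 -0.148  0.1  ]]
[-1.18098601e+00  6.63645534e-05  3.29057198e-05]
[-2.38098601e+00  4.37529619e-05  7.81303367e-05]
```

step_arm:
  moves:
    - [[-0.15,0,0,-0.02,0.039,-0.027,0.5],[-0.3,0,0,-0.04,0.078,-0.055,0.5],[-0.44,0,0,-0.058,0.117,-0.082,0.5],[-0.58,0,0,-0.058,0.156,-0.11,0.5],[-0.72,0,0,-0.058,0.195,-0.137,0.5],[-0.86,0,0,-0.058,0.234,-0.165,0.5],[-1.0,0,0,-0.058,0.273,-0.192,0.5],[-1.1,0,0,-0.058,0.312,-0.22,0.5],[-1.18,0,0,-0.058,0.351,-0.247,0.5],[-1.18,0,0,-0.058,0.39,-0.275,0.5],[-1.18,0,0,-0.058,0.428,-0.302,0.5],[-1.18,0,0,-0.058,0.428,-0.302,0.5]]

```text
clock: 2.35
tcp_pos: [0.5017, -0.0854, 0.3002]
orientation: [0.707, -0.002, 0.707, 0.003]
wrist_force: [-0.7, -0.7, -0.3]
finger_gap: 0.0426
```

```bash
python3 - <<'E'
from h import *
s=env.get_state();print(s['clock'],np.round(toolT(s),3),s['joint_pos'],s['qvel'],s['finger_gap'])
im,d=env.read_camera('wrist');save('c_wrist',im);np.savez('c',im=im,d=d,T=toolT(s))
for t in ('selector_grip','selector_nose','green_mark','paddle_near','paddle_far','pad_face'):
    r=env.boxes_of('wrist',t);print(t,[(np.round(x['uv'],1),round(x['confidence'],2)) for x in r][:3])
E
```

```text
2.35 [[ 0.001 -0.006  1.     0.502]
 [ 0.001  1.     0.006 -0.085]
 [-1.     0.001  0.001  0.3  ]
 [ 0.     0.     0.     1.   ]] [-0.32732974  0.1729323   0.00388156  1.40113526  0.00149744  1.23736268] [-0.08064082 -0.01622228 -0.02356408  0.00878538 -0.04640664 -0.06604011] 0.04263769346177594
selector_grip [(array([260.7, 240.1]), 0.62)]
selector_nose [(array([256.4,  36.2]), 0.75), (array([260.3, 240.9]), 0.66)]
green_mark [(array([257. , 123.5]), 0.92)]
paddle_near [(array([236.3, 170.9]), 0.98)]
paddle_far [(array([262.3, 239.5]), 0.72), (array([281.1, 170. ]), 0.6)]
pad_face [(array([258.5,  32.2]), 0.6)]
```

View pics/c_wrist.png

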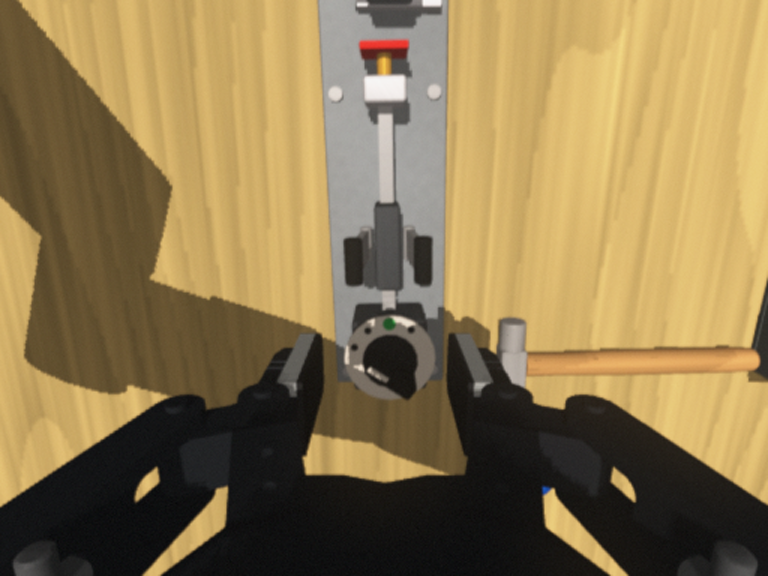

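```bash
python3 - <<'E'
from h import *
a=np.load('c.npz');save('c2',a['im'][195:275,215:305],7)
K,T=wfc('wrist',env.get_state());T=a['T']@env.get_calibration('wrist')['T_tool_cam']
P=cloud(K,T,a['d'])
Z=P[...,2];m=np.zeros_like(Z,bool);m[200:275,225:300]=1
for lo,hi in((.065,.079),(.108,.125)):
  q=P[m&(Z>lo)&(Z<hi)];print(len(q),q.mean(0).round(4),q.min(0).round(4),q.max(0).round(4))
q=P[m&(Z>.108)&(Z<.125)][:,:2];c,sz,an=cv2.minAreaRect((q*1000).astype(np.float32));print('bar',c,sz,an)
m=np.zeros_like(Z,bool);m[155:195,225:300]=1
for sl in((225,247),(270,295)):
  mm=m&(Z>.1);mm[:,:sl[0]]=0;mm[:,sl[1]:]=0;q=P[mm];print('roll',len(q),np.median(q,0).round(4),q.min(0).round(4),q.max(0).round(4))
for n,uv,z in(('green',(389/1.5,323/1.5),.074),):print(n,planez(K,T,uv,z).round(4))
def pz(n,u,v,z):print(n,planez(K,T,(u/1.5,v/1.5),z).round(4))
pz('padfrontL',360,41,.056);pz('padfrontR',408,41,.056);pz('padback',384,53,.056);pz('headfront',384,75,.06);pz('headback',384,102,.06)
pz('rollL',353,261,.112);pz('rollR',423,260,.112);pz('base',320,100,.012);pz('base',338,380,.012)
E
```

```text
1619 [ 0.5067 -0.1795  0.0737] [ 0.4686 -0.2263  0.0651] [ 0.5477 -0.1471  0.0789]
453 [ 0.5076 -0.1846  0.1149] [ 0.4872 -0.2025  0.1082] [ 0.5279 -0.1696  0.1184]
bar (508.141357421875, -186.15475463867188) (14.058145523071289, 44.24728012084961) 55.60130310058594
roll 393 [ 0.4799 -0.0914  0.1103] [ 0.4719 -0.1102  0.1034] [ 0.5015 -0.0184  0.4317]
roll 405 [ 0.5311 -0.0891  0.1102] [ 0.5015 -0.1086  0.1019] [ 0.5387 -0.0184  0.4317]
green [ 0.5069 -0.1541  0.074 ]
padfrontL [0.4829 0.0685 0.056 ]
padfrontR [0.5196 0.0687 0.056 ]
padback [0.5013 0.0602 0.056 ]
headfront [0.5014 0.044  0.06  ]
headback [0.5015 0.0245 0.06  ]
rollL [ 0.4793 -0.0912  0.112 ]
rollR [ 0.5309 -0.0901  0.112 ]
base [0.4451 0.0313 0.012 ]
base [ 0.4552 -0.2411  0.012 ]
```

View pics/c2.png

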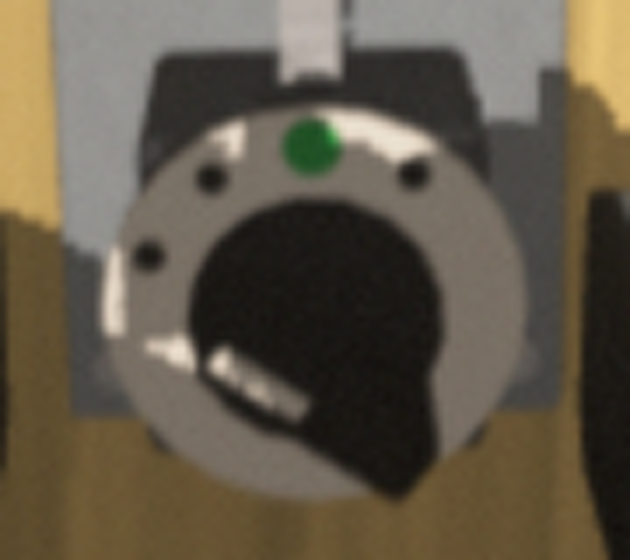

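```bash
python3 - <<'E'
from h import *
a=np.load('c.npz');K=env.get_calibration('wrist')['mtx'];T=a['T']@env.get_calibration('wrist')['T_tool_cam']
def pz(n,u,v,z):
  p=planez(K,T,(215+(u+.5)/7-.5,195+(v+.5)/7-.5),z);print(n,p.round(4));return p
A=pz('line in',302,412,.116);B=pz('line out',215,360,.116);d=B-A;print('ang from +y ccw',np.arctan2(-d[0],d[1]))
c=np.array([.507,-.1865])
for n,u,v in(('g',313,147),('d1',212,178),('d0',150,255),('d3',415,175)):
  p=pz(n,u,v,.074);e=p[:2]-c;print(np.hypot(*e),np.arctan2(-e[0],e[1]))
A=pz('corner',402,500,.116)
pts=[pz(n,u,v,.074)[:2] for n,u,v in(('g',313,147),('d1',212,178),('d0',150,255),('d3',415,175))]
from scipy.optimize import least_squares
r=least_squares(lambda q:[np.hypot(*(p-q))-.033 for p in pts],c);print(r.x,r.fun)
for p in pts:
  e=p-r.x;print(np.arctan2(-e[0],e[1]))
q=cloud(K,T,a['d']);Z=q[...,2]
m=np.zeros_like(Z,bool);m[200:275,225:300]=1
q=q[m&(Z>.1)&(Z<.125)]
q2=q[:,:2]-q[:,:2].mean(0);w,v=np.linalg.eigh(q2.T@q2);print(v[:,1],np.sqrt(w/len(q)*12))
E
```

```text
line in [ 0.5047 -0.1859  0.116 ]
line out [ 0.4902 -0.1764  0.116 ]
ang from +y ccw 0.9934885802798379
g [ 0.5068 -0.1544  0.074 ]
0.032083457281776306 0.006294490572070452
d1 [ 0.4882 -0.1606  0.074 ]
0.03198075273248624 0.6271752051440637
d0 [ 0.4766 -0.176   0.074 ]
0.032137298464567636 1.2381472789011507
d3 [ 0.5256 -0.1598  0.074 ]
0.03256146548792189 -0.6097929903499616
corner [ 0.5219 -0.2023  0.116 ]
g [ 0.5068 -0.1544  0.074 ]
d1 [ 0.4882 -0.1606  0.074 ]
d0 [ 0.4766 -0.176   0.074 ]
d3 [ 0.5256 -0.1598  0.074 ]
[ 0.50756374 -0.18739728] [-1.10113786e-05  3.81779439e-05 -3.01778509e-05 -1.13831974e-05]
0.023212341411251954
0.6250525787118173
1.218006137892233
-0.5802026643498177
[-0.83081716  0.55654546] [0.01436771 0.04441986]
```

step_arm:
  moves:
    - [[-0.15,0,0,0.02,-0.025,0.001,0.45],[-0.3,0,0,0.04,-0.055,0.003,0.45],[-0.45,0,0,0.07,-0.085,0.005,0.45],[-0.6,0,0,0.1,-0.102,0.006,0.45],[-0.74,0,0,0.13,-0.102,0.006,0.45],[-0.88,0,0,0.14,-0.102,0.006,0.45],[-0.974,0,0,0.14,-0.102,0.006,0.45],[-0.974,0,0,0.14,-0.102,0.006,0.45]]

```text
clock: 3.5
tcp_pos: [0.5038, -0.1942, 0.1599]
orientation: [0.626, -0.329, 0.626, 0.329]
wrist_force: [0.6, -0.2, 0.7]
finger_gap: 0.0381
```

```bash
python3 - <<'E'
from h import *
s=env.get_state();T=toolT(s);print(s['clock'],np.round(T,4),s['wrist_force'],s['joint_pos'])
im,d=env.read_camera('wrist');save('d_wrist',im);np.savez('d',im=im,d=d,T=T)
g=np.array([.508,-.187,.096]);print('shift',T[:3,:3].T@(g-T[:3,3]))
K,Tc=wfc('wrist',s);P=cloud(K,Tc,d);Z=P[...,2]
q=P[(Z>.1)&(Z<.125)&(np.hypot(P[...,0]-.508,P[...,1]+.187)<.03)]
c=cv2.minAreaRect((q[:,:2]*1000).astype(np.float32));print(len(q),c)
E
```

```text
3.5 [[-1.000e-03 -8.240e-01  5.666e-01  5.038e-01]
 [ 3.000e-04  5.666e-01  8.240e-01 -1.942e-01]
 [-1.000e+00  1.000e-03 -3.000e-04  1.599e-01]
 [ 0.000e+00  0.000e+00  0.000e+00  1.000e+00]] [ 0.57455652 -0.22913122  0.68960128] [-5.16512976e-01  2.85596417e-01 -1.97814588e-01  1.08843648e+00
 -2.58764252e-04  8.58850526e-02]
shift [0.06388817 0.00061636 0.00834035]
1487 ((507.500244140625, -186.0369110107422), (13.769521713256836, 43.67829132080078), 55.59368896484375)
```

View pics/d_wrist.png

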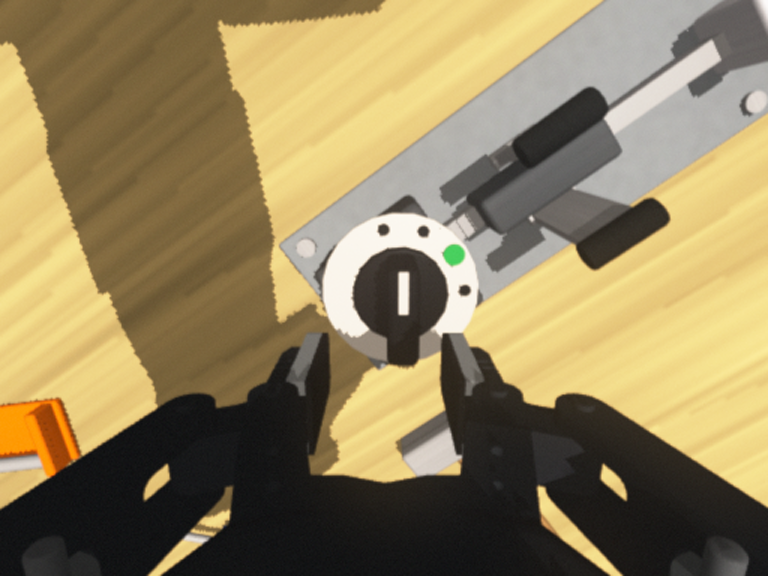

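step_arm:
  moves:
    - [[0,0,0,0.02,0.001,0.008,0.45],[0,0,0,0.045,0.001,0.008,0.45],[0,0,0,0.064,0.001,0.008,0.45],[0,0,0,0.064,0.001,0.008,0.45],[0,0,0,0.064,0.001,0.008,0.1],[0,0,0,0.064,0.001,0.008,0.1],[0,0,0,0.064,0.001,0.008,0.1],[0,0,0,0.064,0.001,0.008,0.1]]
  force: 25

```text
clock: 4.35
tcp_pos: [0.5085, -0.1881, 0.0979]
orientation: [0.626, -0.329, 0.626, 0.327]
wrist_force: [-2.9, -2.4, 5.5]
finger_gap: 0.0139
```

```bash
python3 - <<'E'
from h import *
s=env.get_state();T=toolT(s);print(s['clock'],np.round(T,4),s['wrist_force'],s['ft_torque'],s['finger_gap'])
g=np.array([.508,-.187,.096]);print('shift',T[:3,:3].T@(g-T[:3,3]))
im,d=env.read_camera('wrist');save('e_wrist',im)
E
```

```text
4.35 [[ 0.0015 -0.8225  0.5688  0.5085]
 [-0.0024  0.5688  0.8225 -0.1881]
 [-1.     -0.0026 -0.0011  0.0979]
 [ 0.      0.      0.      1.    ]] [-2.88922697 -2.4385146   5.51954372] [-0.40712606  0.50697681  0.01499237] 0.013906515783207346
shift [0.00186323 0.00105042 0.00057117]
```

View pics/e_wrist.png

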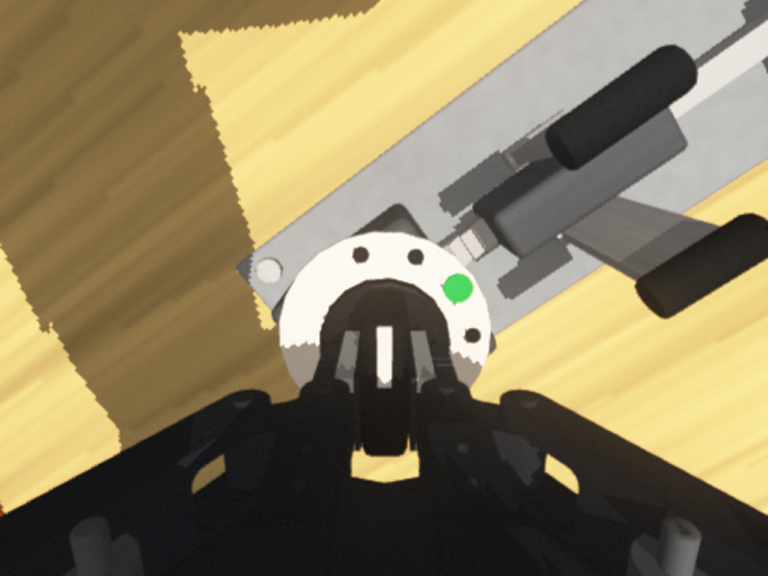

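step_arm:
  moves:
    - [[0.12,0,0,-0.001,0.001,0,0.1],[0.24,0,0,-0.001,0.001,0,0.1],[0.36,0,0,-0.001,0.001,0,0.1],[0.48,0,0,-0.001,0.001,0,0.1],[0.6,0,0,-0.001,0.001,0,0.1],[0.72,0,0,-0.001,0.001,0,0.1],[0.84,0,0,-0.001,0.001,0,0.1],[0.95,0,0,-0.001,0.001,0,0.1],[0.95,0,0,-0.001,0.001,0,0.1],[0.95,0,0,-0.001,0.001,0,0.1]]

```text
clock: 5.4
tcp_pos: [0.5072, -0.1886, 0.098]
orientation: [0.707, -0.007, 0.707, 0.004]
wrist_force: [-1.0, -7.4, -7.7]
finger_gap: 0.0134
```

```bash
python3 - <<'E'
from h import *
s=env.get_state();T=toolT(s);print(s['clock'],np.round(T,4),s['wrist_force'],s['ft_torque'],s['finger_gap'])
g=np.array([.508,-.187,.096]);print('shift',T[:3,:3].T@(g-T[:3,3]),'yaw',np.arctan2(-T[0,1],T[1,1]))
im,d=env.read_camera('wrist');save('f_wrist',im)
E
```

```text
5.4 [[-0.000e+00 -1.460e-02  9.999e-01  5.072e-01]
 [-4.300e-03  9.999e-01  1.460e-02 -1.886e-01]
 [-1.000e+00 -4.300e-03 -1.000e-04  9.800e-02]
 [ 0.000e+00  0.000e+00  0.000e+00  1.000e+00]] [-0.97705573 -7.3954336  -7.66807878] [-1.16448304  0.07966442 -0.01435598] 0.013430661567488579
shift [0.00200824 0.00164199 0.00080173] yaw 0.014587796292512811
```

View pics/f_wrist.png

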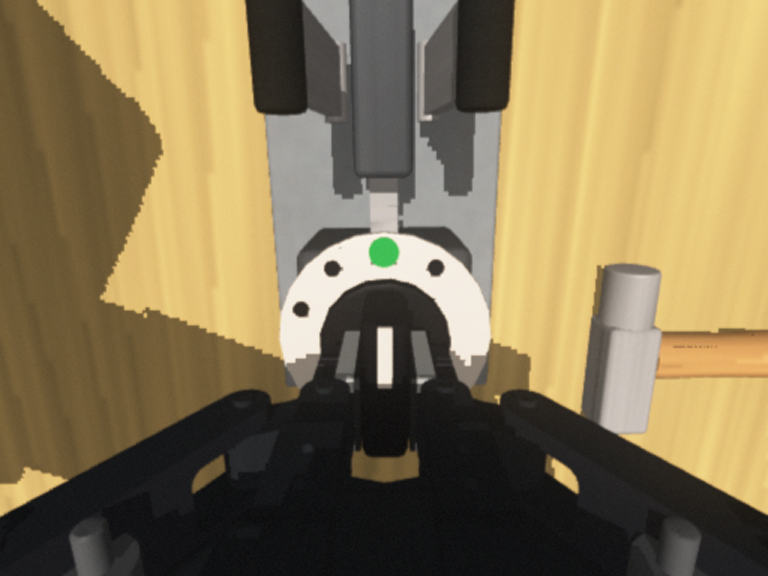

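step_arm:
  moves:
    - [[0,0,0,0,0,0,0.5],[0,0,0,0,0,0,0.5],[0,0,0,0,0,0,0.5],[0,0,0,-0.03,0,0,0.5],[0,0,0,-0.06,0.01,0,1],[0,0,0,-0.08,0.03,0,1],[0,0,0,-0.08,0.06,0,1],[0,0,0,-0.08,0.06,0,1]]

```text
clock: 6.25
tcp_pos: [0.5066, -0.1256, 0.1791]
orientation: [0.708, -0.008, 0.706, 0.005]
wrist_force: [0.2, -0.3, 0.2]
finger_gap: 0.0851
```

```bash
python3 - <<'E'
from h import *
s=env.get_state();T=toolT(s);print(s['clock'],np.round(T,4),s['wrist_force'],s['ft_torque'],s['finger_gap'])
im,d=env.read_camera('wrist');save('g_wrist',im);np.savez('g',im=im,d=d,T=T)
K,Tc=wfc('wrist',s);P=cloud(K,Tc,d);Z=P[...,2]
q=P[(Z>.1)&(Z<.125)&(np.hypot(P[...,0]-.508,P[...,1]+.187)<.03)]
c=cv2.minAreaRect((q[:,:2]*1000).astype(np.float32));print(len(q),c)
for lo,hi in((.46,.5),(.51,.55)):
  q=P[(Z>.104)&(Z<.125)&(P[...,0]>lo)&(P[...,0]<hi)&(abs(P[...,1]+.09)<.03)]
  print(len(q),q.min(0).round(4),q.max(0).round(4),np.median(q,0).round(4),cv2.minAreaRect((q[:,:2]*1000).astype(np.float32)))
E
```

```text
6.25 [[ 0.0018 -0.0179  0.9998  0.5066]
 [-0.0036  0.9998  0.018  -0.1256]
 [-1.     -0.0036  0.0018  0.1791]
 [ 0.      0.      0.      1.    ]] [ 0.24056757 -0.30548826  0.21298729] [0.00881205 0.0131604  0.00596606] 0.08514434976441748
1060 ((507.67236328125, -186.00830078125), (13.233046531677246, 44.039817810058594), 1.0387349128723145)
1026 [ 0.4722 -0.1102  0.1041] [ 0.4862 -0.0743  0.1132] [ 0.4799 -0.0915  0.1104] ((479.2969055175781, -92.25243377685547), (13.494720458984375, 35.76927185058594), 1.406729817390442)
1023 [ 0.5245 -0.109   0.1043] [ 0.5384 -0.073   0.1131] [ 0.5308 -0.09    0.1104] ((531.3069458007812, -90.95428466796875), (13.448715209960938, 35.80449295043945), 1.289732813835144)
```

View pics/g_wrist.png

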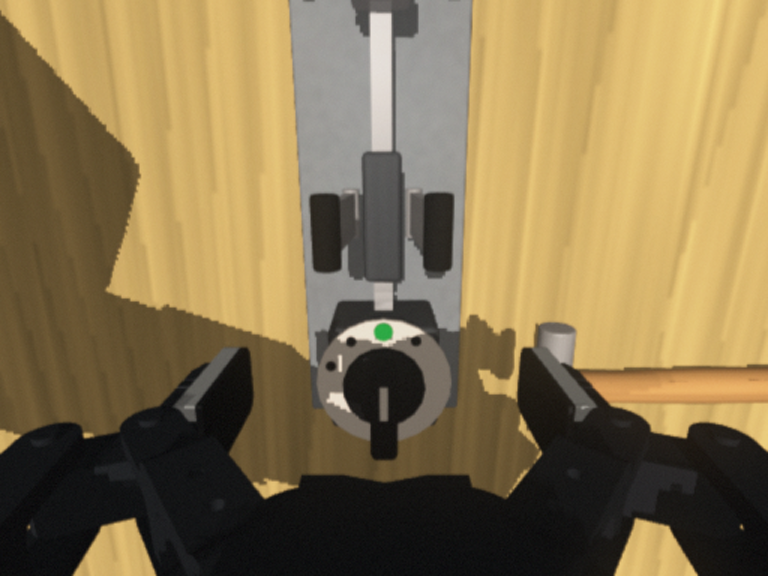

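step_arm:
  moves:
    - [[0,0,0.14,0,0.015,-0.001,1],[0,0,0.28,0,0.03,-0.001,1],[0,0,0.42,0,0.04,-0.001,1],[0,0,0.55,0,0.04,-0.001,1],[0,0,0.55,0,0.04,-0.001,1],[0,0,0.55,0,0.04,-0.001,1]]

```text
clock: 6.9
tcp_pos: [0.5048, -0.0881, 0.1772]
orientation: [0.679, 0.185, 0.683, 0.195]
wrist_force: [0.5, 0.4, -0.1]
finger_gap: 0.0852
```

```bash
python3 - <<'E'
from h import *
s=env.get_state();T=toolT(s);print(s['clock'],np.round(T,4),s['finger_gap'],s['joint_pos'])
im,d=env.read_camera('wrist');save('i_wrist',im);np.savez('i',im=im,d=d,T=T)
g=np.array([.5053,-.0876,.094]);print('shift',T[:3,:3].T@(g-T[:3,3]))
E
```

```text
6.9 [[-8.400e-03 -1.300e-02  9.999e-01  5.048e-01]
 [ 5.179e-01  8.553e-01  1.550e-02 -8.810e-02]
 [-8.554e-01  5.180e-01 -4.000e-04  1.772e-01]
 [ 0.000e+00  0.000e+00  0.000e+00  1.000e+00]] 0.08522356780515218 [-0.58185185  0.42525282 -0.07573172  1.39839239  0.44239191  0.89907076]
shift [ 0.07146258 -0.04269343  0.00055867]
```

View pics/i_wrist.png

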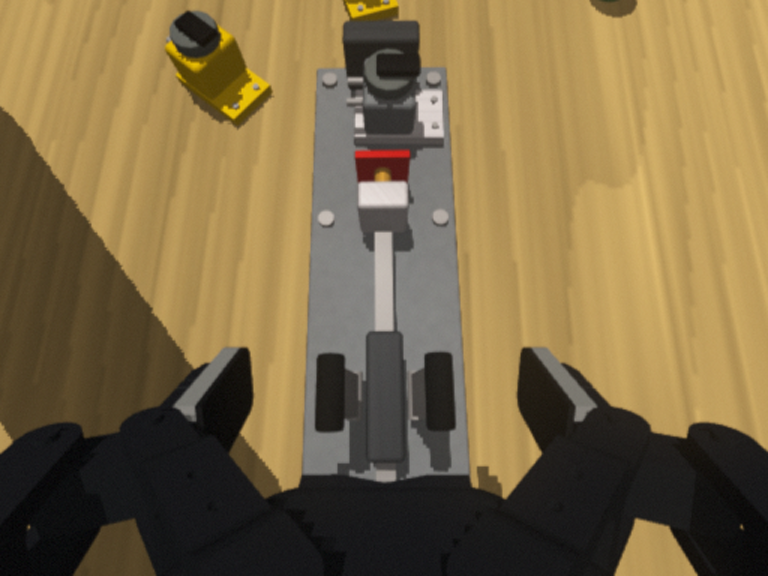

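```bash
python3 - <<'E'
from h import *
a=np.load('i.npz');K=env.get_calibration('wrist')['mtx'];Tc=a['T']@env.get_calibration('wrist')['T_tool_cam'];P=cloud(K,Tc,a['d'])
save('i2',a['im'][5:165,210:310],6)
for u in(240,255,262,270,290):
  print(u,[(v,*(P[v,u]*1000).round().astype(int)) for v in range(12,156,3)])
E
```

```text
240 [(12, np.int64(478), np.int64(234), np.int64(7)), (15, np.int64(483), np.int64(169), np.int64(65)), (18, np.int64(484), np.int64(166), np.int64(64)), (21, np.int64(484), np.int64(161), np.int64(65)), (24, np.int64(484), np.int64(157), np.int64(65)), (27, np.int64(484), np.int64(154), np.int64(64)), (30, np.int64(484), np.int64(153), np.int64(61)), (33, np.int64(484), np.int64(153), np.int64(57)), (36, np.int64(483), np.int64(153), np.int64(52)), (39, np.int64(483), np.int64(153), np.int64(48)), (42, np.int64(483), np.int64(152), np.int64(44)), (45, np.int64(483), np.int64(154), np.int64(38)), (48, np.int64(482), np.int64(152), np.int64(35)), (51, np.int64(482), np.int64(154), np.int64(28)), (54, np.int64(484), np.int64(132), np.int64(49)), (57, np.int64(484), np.int64(131), np.int64(45)), (60, np.int64(482), np.int64(147), np.int64(20)), (63, np.int64(482), np.int64(142), np.int64(22)), (66, np.int64(484), np.int64(116), np.int64(49)), (69, np.int64(484), np.int64(114), np.int64(47)), (72, np.int64(483), np.int64(128), np.int64(23)), (75, np.int64(483), np.int64(125), np.int64(21
[... 10212 characters left out ...]
 (114, np.int64(542), np.int64(80), np.int64(12)), (117, np.int64(542), np.int64(76), np.int64(11)), (120, np.int64(542), np.int64(72), np.int64(11)), (123, np.int64(542), np.int64(68), np.int64(12)), (126, np.int64(542), np.int64(64), np.int64(11)), (129, np.int64(542), np.int64(60), np.int64(12)), (132, np.int64(542), np.int64(57), np.int64(11)), (135, np.int64(542), np.int64(53), np.int64(12)), (138, np.int64(542), np.int64(49), np.int64(12)), (141, np.int64(541), np.int64(43), np.int64(16)), (144, np.int64(541), np.int64(40), np.int64(14)), (147, np.int64(541), np.int64(36), np.int64(16)), (150, np.int64(542), np.int64(34), np.int64(11)), (153, np.int64(542), np.int64(30), np.int64(12))]
```

View pics/i2.png

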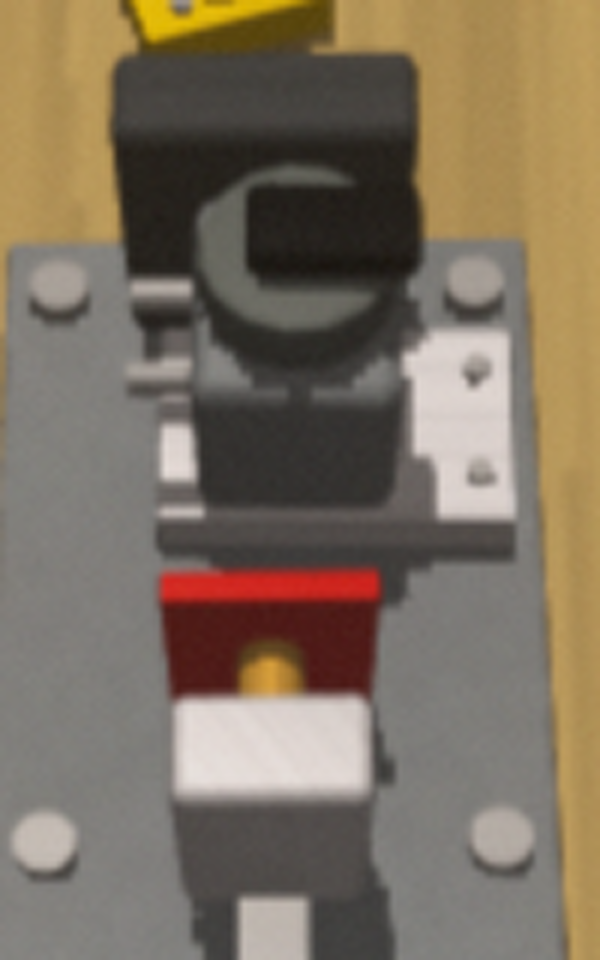

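step_arm:
  moves:
    - [[0,0,0,0.024,-0.014,0,1],[0,0,0,0.048,-0.029,0,1],[0,0,0,0.0715,-0.0427,0.0005,1],[0,0,0,0.0715,-0.0427,0.0005,1],[0,0,0,0.0715,-0.0427,0.0005,0.75],[0,0,0,0.0715,-0.0427,0.0005,0.75]]
  force: 25

```text
clock: 7.55
tcp_pos: [0.5055, -0.0868, 0.0966]
orientation: [0.68, 0.183, 0.682, 0.196]
wrist_force: [-5.7, 0.5, 1.2]
finger_gap: 0.0643
```

```bash
cat >> h.py <<'E'
def meas(name):
    s=env.get_state();T=toolT(s);im,d=env.read_camera('wrist');save(name,im);np.savez(name,im=im,d=d,T=T)
    K,Tc=wfc('wrist',s);P=cloud(K,Tc,d);Y=P[...,1];Z=P[...,2];X=P[...,0]
    print('t',s['clock'],'tcp',s['tcp_pos'].round(4),'F',s['wrist_force'].round(1),'M',s['ft_torque'].round(2),'gap',round(s['finger_gap']*1000,1))
    hs=im.astype(int);red=(hs[...,0]>60)&(hs[...,0]>2.2*hs[...,1])&(hs[...,0]>2.2*hs[...,2])
    # use y along clamp: yp = y + .02*(x-.502)
    Yp=Y-.02*(X-.502)*(-1)*-1
    m=red&(Z<.050)&(Z>.022)&(Y>.04)&(Y<.14);pb=Yp[m]
    y0=np.median(pb) if len(pb) else np.nan
    pb=pb[abs(pb-y0)<.004]
    h=(X>.488)&(X<.516)&(Z>.032)&(Z<.053)&~red&(Y<y0-.026)&(Y>y0-.052)
    hb=Yp[h];h0=np.median(hb) if len(hb) else np.nan;hb=hb[abs(hb-h0)<.004]
    # heel front: points z .027-.05, ahead of pad
    k=(X>.49)&(X<.53)&(Z>.025)&(Z<.052)&~red&(Y>y0+.004)&(Y<.13);kf=Yp[k]
    st=(X>.475)&(X<.535)&(Z>.03)&(Z<.06)&(Y>.145)&(Y<.16);
    print('padback %.4f n%d headback %.4f n%d diff %.2f mm'%(pb.mean() if len(pb) else -1,len(pb),hb.mean() if len(hb) else -1,len(hb),1000*(pb.mean()-hb.mean())),'heelfront',np.round(np.median(kf),4) if len(kf) else None,len(kf),'stop',np.round(np.median(Yp[st]),4) if st.any() else None)
E
python3 -c "
from h import *
meas('j0')"
```

```text
t 7.55 tcp [ 0.5055 -0.0868  0.0966] F [-5.7  0.5  1.2] M [-0.22  0.84  0.46] gap 64.3
padback 0.0644 n475 headback 0.0251 n593 diff 39.29 mm heelfront 0.1032 999 stop None
```

View pics/j0.png

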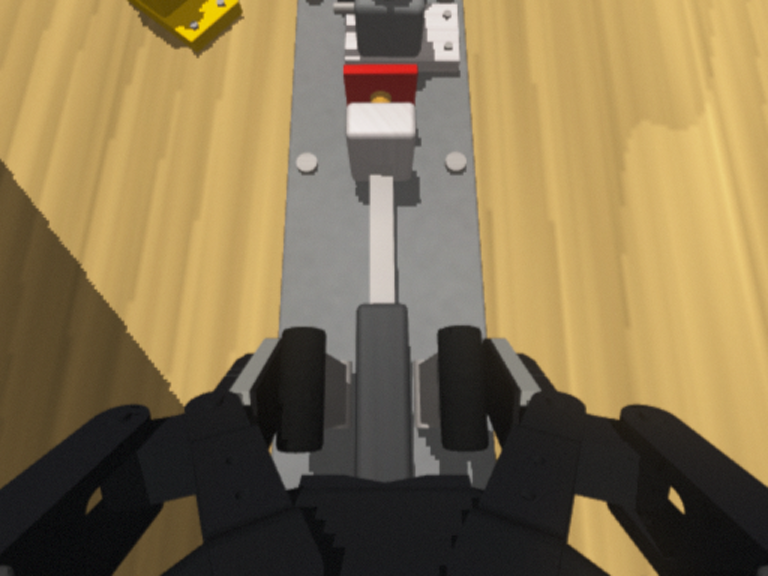

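step_arm:
  moves:
    - [[0,0,0,0,0,-0.001,0.6],[0,0,0,0,0,-0.001,0.47],[0,0,0,0,0,-0.001,0.47],[0,0,0,0,0,-0.001,0.47]]

```text
clock: 8.0
tcp_pos: [0.5047, -0.0876, 0.0984]
orientation: [0.681, 0.183, 0.682, 0.195]
wrist_force: [-5.2, -1.9, 5.3]
finger_gap: 0.0405
```

```bash
python3 -c "
from h import *
meas('j1')"
```

```text
t 8.0 tcp [ 0.5047 -0.0876  0.0984] F [-5.2 -1.9  5.3] M [-0.28  0.84  0.5 ] gap 40.5
padback 0.0765 n454 headback 0.0372 n619 diff 39.25 mm heelfront 0.1032 704 stop None
```

View pics/j1.png

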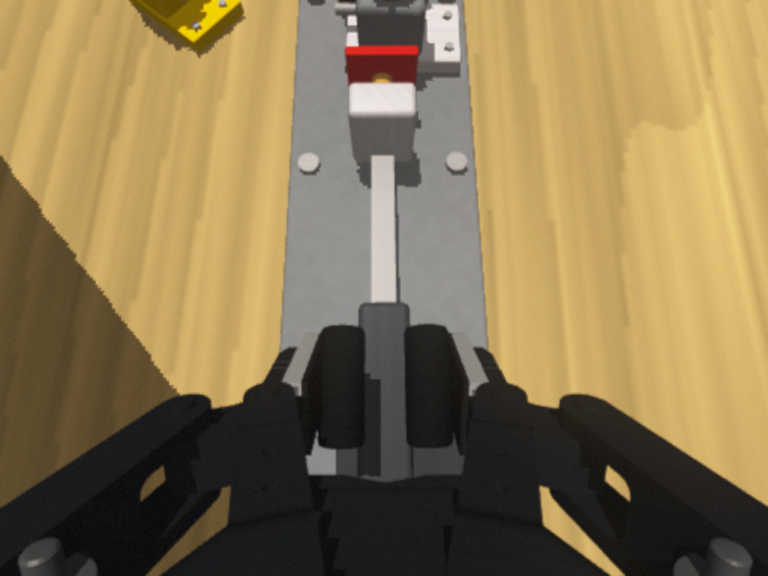

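step_arm:
  moves:
    - [[0,0,0,0,0,0,0.82],[0,0,0,0,0,0,0.82],[0,0,0,0,0,0,0.82],[0,0,0,0,0,0,0.82],[0,0,0,0,0,0,0.6],[0,0,0,0,0,0,0.47],[0,0,0,0,0,0,0.47],[0,0,0,0,0,0,0.47]]

```text
clock: 8.85
tcp_pos: [0.5046, -0.0881, 0.0991]
orientation: [0.681, 0.182, 0.682, 0.195]
wrist_force: [-3.4, -3.0, 6.2]
finger_gap: 0.0405
```

```bash
python3 -c "
from h import *
meas('j2')"
```

```text
t 8.85 tcp [ 0.5046 -0.0881  0.0991] F [-3.4 -3.   6.2] M [-0.33  0.56  0.37] gap 40.5
padback 0.0895 n425 headback 0.0503 n632 diff 39.21 mm heelfront 0.1034 243 stop None
```

View pics/j2.png

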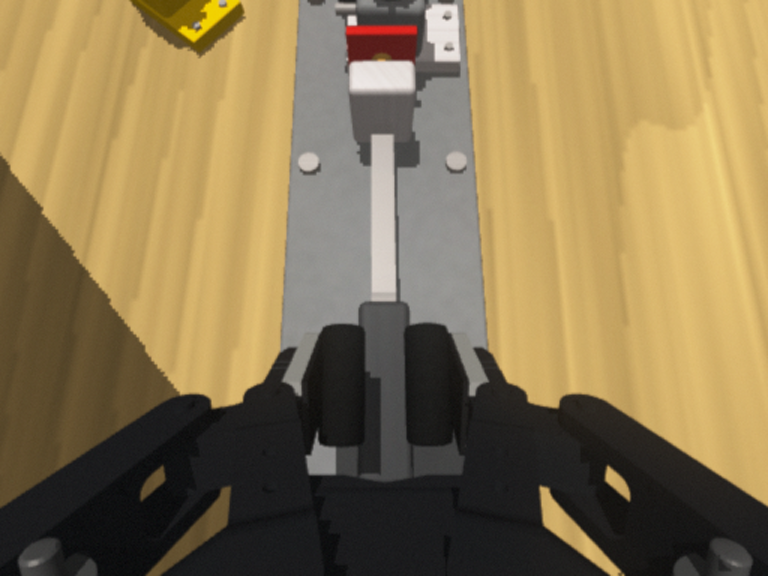

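step_arm:
  moves:
    - [[0,0,0,0.001,0,0,0.82],[0,0,0,0.001,0,0,0.82],[0,0,0,0.001,0,0,0.82],[0,0,0,0.001,0,0,0.82],[0,0,0,0.001,0,0,0.6],[0,0,0,0.001,0,0,0.48],[0,0,0,0.001,0,0,0.48],[0,0,0,0.001,0,0,0.48]]

```text
clock: 9.7
tcp_pos: [0.5046, -0.0881, 0.099]
orientation: [0.681, 0.182, 0.682, 0.194]
wrist_force: [-3.2, -1.3, 5.4]
finger_gap: 0.0412
```

```bash
python3 -c "
from h import *
meas('j3')"
```

```text
t 9.7 tcp [ 0.5046 -0.0881  0.099 ] F [-3.2 -1.3  5.4] M [-0.35  0.51  0.34] gap 41.2
padback 0.1021 n410 headback 0.0628 n650 diff 39.27 mm heelfront 0.1089 115 stop None
```

View pics/j3.png

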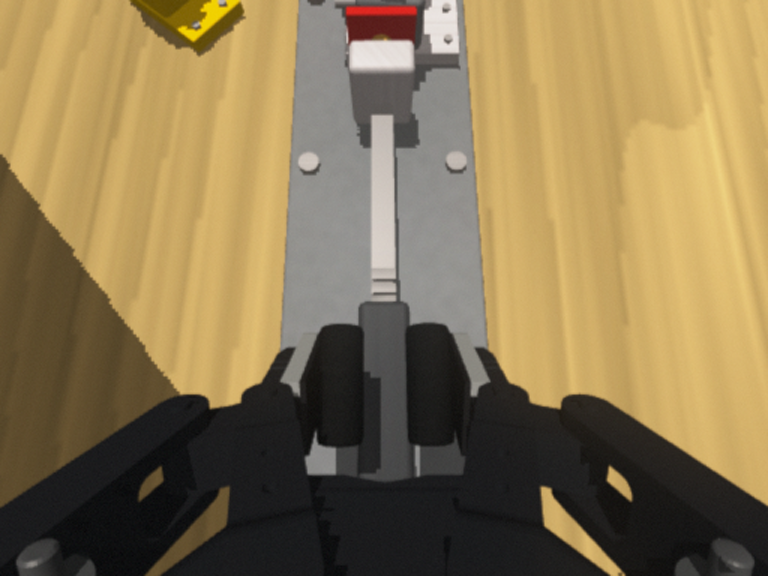

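step_arm:
  moves:
    - [[0,0,0,0,0,0,0.82],[0,0,0,0,0,0,0.82],[0,0,0,0,0,0,0.82],[0,0,0,0,0,0,0.82],[0,0,0,0,0,0,0.7],[0,0,0,0,0,0,0.62],[0,0,0,0,0,0,0.62],[0,0,0,0,0,0,0.62]]

```text
clock: 10.55
tcp_pos: [0.5046, -0.0887, 0.0999]
orientation: [0.681, 0.182, 0.682, 0.194]
wrist_force: [-4.1, -2.7, 7.5]
finger_gap: 0.0532
```

```bash
python3 -c "
from h import *
meas('j4')"
```

```text
t 10.55 tcp [ 0.5046 -0.0887  0.0999] F [-4.1 -2.7  7.5] M [-0.2   0.62  0.46] gap 53.2
padback 0.1032 n224 headback 0.0684 n653 diff 34.76 mm heelfront 0.11 119 stop None
```

step_arm:
  moves:
    - [[0,0,0,0,0,0,0.6],[0,0,0,0,0,0,0.59],[0,0,0,0,0,0,0.59],[0,0,0,0,0,0,0.59]]

```text
clock: 11.0
tcp_pos: [0.5046, -0.0889, 0.1005]
orientation: [0.681, 0.182, 0.682, 0.194]
wrist_force: [-2.3, -3.6, 6.1]
finger_gap: 0.0507
```

```bash
python3 -c "
from h import *
meas('j5')
meas('j5b')"
```

```text
t 11.0 tcp [ 0.5046 -0.0889  0.1005] F [-2.3 -3.6  6.1] M [-0.29  0.54  0.38] gap 50.7
padback 0.1033 n178 headback 0.0697 n656 diff 33.54 mm heelfront 0.1099 117 stop None
t 11.05 tcp [ 0.5046 -0.0889  0.1005] F [-3.1 -2.   5.3] M [-0.24  0.54  0.39] gap 50.6
padback 0.1032 n170 headback 0.0697 n650 diff 33.49 mm heelfront 0.1099 116 stop None
```

View pics/j5.png

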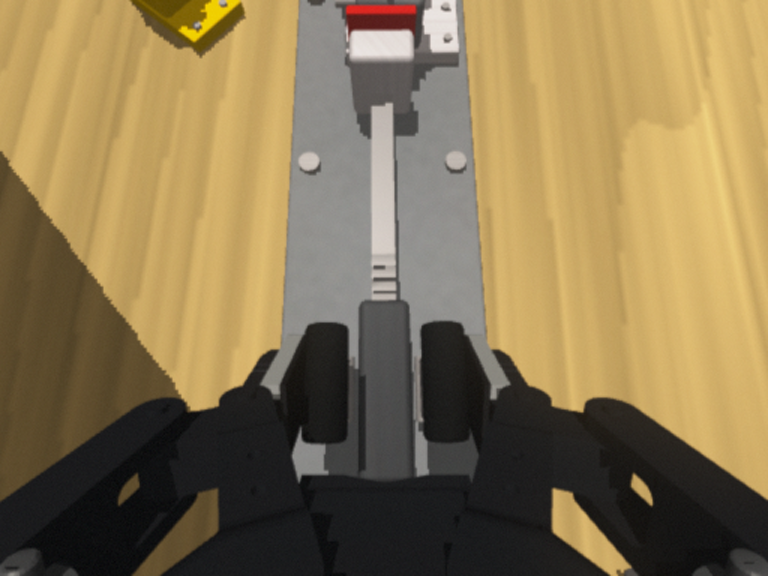

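step_arm:
  moves:
    - [[0,0,0,0,0,0,0.59],[0,0,0,0,0,0,0.59],[0,0,0,0,0,0,0.59],[0,0,0,0,0,0,0.59],[0,0,0,0,0,0,0.59],[0,0,0,0,0,0,0.59]]

```text
clock: 11.7
tcp_pos: [0.5046, -0.089, 0.1005]
orientation: [0.681, 0.182, 0.682, 0.194]
wrist_force: [-1.8, -1.2, 3.7]
finger_gap: 0.0502
```

```bash
python3 -c "
from h import *
meas('k1')
im,d=env.read_camera('scene');save('k_scene',im[120:280,170:340],4.5)
im,d=env.read_camera('top');save('k_top',im)
"
```

```text
t 11.7 tcp [ 0.5046 -0.089   0.1005] F [-1.8 -1.2  3.7] M [-0.33  0.4   0.32] gap 50.2
padback 0.1031 n166 headback 0.0697 n650 diff 33.43 mm heelfront 0.1101 117 stop None
```

View pics/k_scene.png

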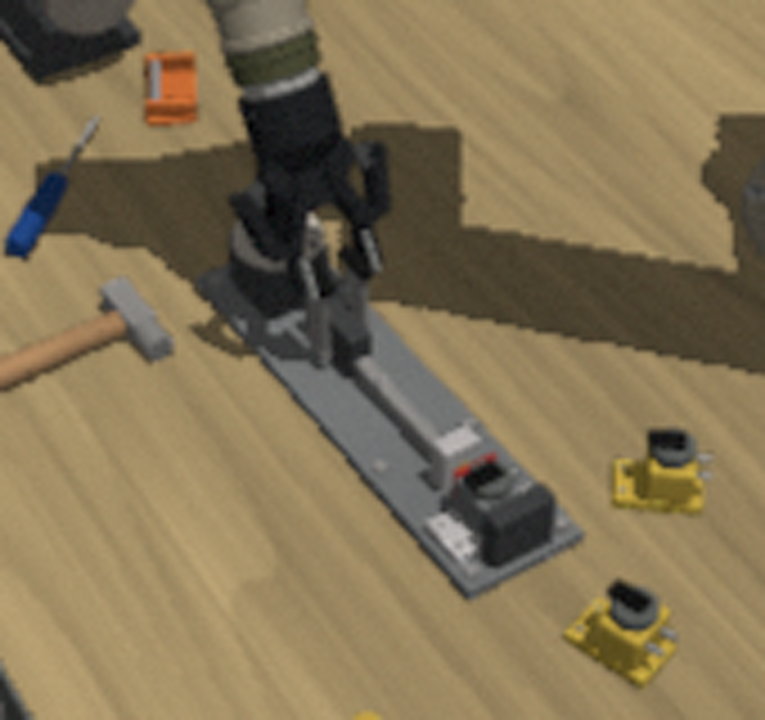

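View pics/k_top.png

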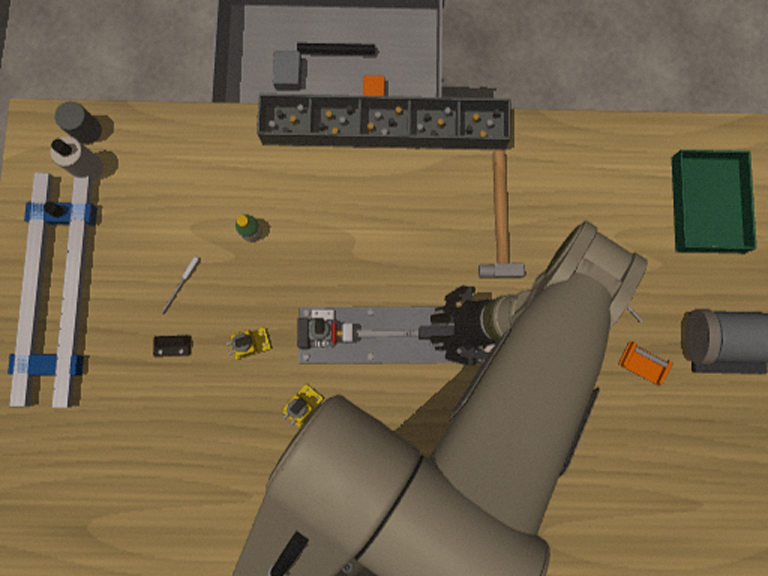

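The pad holds at about 5.8 mm of push, the heel unit is against the stop, and the other things on the bench look unmoved in the top picture. I'll hand in now.

```bash
python3 -c "
from h import *
print(env.hand_in()); print(env.get_state()['clock'])"
```

```text
the job is handed in; nothing more can be done
None
the job is handed in; nothing more can be done
```

I turned the knob to the green mark and pumped the paddles: three long squeezes, then a held partial one. The red pad now pinches the grey heel unit against the stop. I handed in at about 11.9 s with the paddles still held, the finger gap at about 50 mm.

**Last checks:**
- **Knob:** after I let go, the pointer lined up with the green dot, with bar and clamp axis within about 0.01 rad. I did not look at the knob again after the pumping.
- **Pad:** it is pushed back about 5.8 mm (5.75 to 5.83 mm over three readings in the last 0.7 s), against about 5.7 mm for a third of its travel. The finger gap was still closing slowly, from 50.7 to 50.2 mm.
- **Heel unit:** it moved about 5 to 7 mm and then stayed put. Its front stands about 43 mm from the stop face, which fits its 44 mm width to within the measurement. The wrist camera could not see the stop face in the end.
- **Bench:** in the last top picture the other things lie where they were, apart from parts of the screwdriver hidden by the arm. Wrist force stayed under about 11 N wherever I read it.

**One disagreement:** at the start the pointer stood about 0.24 rad from the first detent dot instead of on it. I therefore turned it by what the pictures showed (0.95 rad), not by a full 1.2 rad.

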